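# Put the print-removal mallet away in its ring

## Task

Put the mallet away: lift it out of the orange tool caddy and drop it, handle first, down through the wider of the two ring stands until its head sits flat on the ring and it hangs there upright. Leave the scraper and the brush standing in the caddy.

Things in the scene. Friction and masses are not known exactly. Their poses are not given: they have to be found in the camera images.
- mallet: Loose soft-faced mallet, 0.15-0.3 kg, standing head up in a well of the caddy. Block head 28 mm thick (x), 66 long (y; 82 over its round white faces), 40 high, on a round wooden handle 20 mm thick, 110 long. Origin: centre of the head's underside, 115 mm above the bench; z up, handle below. Grip from above across the 28 mm, fingertips above the underside, as that will rest on the ring.
- scraper: Loose scraper in another well; handle like the mallet's, with a thin flat steel blade 60 mm wide (y), 36 tall. Origin: top of the handle, 115 mm above the bench; z up. Stays in the caddy: a fixed orange block 52 x 270 mm, 65 high, with three wells in a row, 25 mm square, 60 deep, 100 apart. All heads lie within 20 degrees of along the row.
- brush: Loose brush in another well of the caddy; handle like the mallet's; T shape like the mallet but slimmer: wooden head 16 x 60 mm (y), 14 high, topped by brass bristles, 30 mm tall in all. Origin: top of the handle, 115 mm above the bench; z up. Stays in the caddy.
- ring (a point): Centre of the top face of the wider ring: fixed, level, steel, inner diameter 40 mm, outer 56, 14 high, top 135 mm above the bench; z up, x towards its post, 85 mm away. Nothing of the stand is higher; its base plate is 10 mm thick. A like stand at least 120 mm away has a narrow ring, 14 mm inside, too small for the handle. The mallet may hang with its head turned any way.
Mind the look-alikes: they are no part of the job. What is shaped like the scraper but green is not meant.

How it is judged (in metres and radians):
At the end, for the whole second after the job is handed in: The mallet hangs at rest with its handle down through the wider ring: its head's underside within 6 mm of the ring's top and within 15 mm of its axis, within 8 degrees of upright; the scraper and the brush still stand in the caddy (within 20 degrees of upright and 50 mm of where they began) (z of mallet in the frame of ring between -0.006 and 0.006 m and horizontal distance between mallet and ring below 0.015 m and angle between mallet's own z axis and vertical below 0.14 rad and linear speed of mallet below 0.02 m/s and angle between each of scraper, brush's own z axis and vertical below 0.35 rad and distance of each of scraper, brush from where it was at the start of the episode below 0.05 m); the robot touches nothing.
It fails at once if the scraper is tipped over or taken out of the caddy (tilt over 20 degrees or moved over 50 mm) (angle between scraper's own z axis and vertical above 0.35 rad or distance of scraper from where it was at the start of the episode above 0.05 m).
It fails at once if the brush is tipped over or taken out of the caddy (tilt over 20 degrees or moved over 50 mm) (angle between brush's own z axis and vertical above 0.35 rad or distance of brush from where it was at the start of the episode above 0.05 m).
It also fails if it takes over 42 s, if anything falls off the work surface, if the arm or the gripper's body presses on something with over 40 N, if the wrist force passes 120 N, or if a joint passes its speed limit or range.

## Robot

A 7-joint arm with a two-finger parallel gripper is mounted at the origin on the work surface. World frame = base frame: x ahead of the robot, y to its left, z up, the work surface at z = 0. Lengths are in mm, angles in rad, forces in N, time in s.
With the tool pointing down it reaches from about 425 to 825 mm from the base axis. Payload 3.6 kg.
Tool frame: the origin (TCP) lies midway between the tips of the shut fingers; the grasp point (between the pads) lies 19 mm behind it (r.pinch_z is the z of the grasp point in the tool frame, in mm); z points along the fingers, x is the direction in which the jaws open and shut, and the axes are right-handed (so a half turn about z gives the same grasp; the last joint's range is limited). The gripper opens to 85 mm and grips with 20 to 120 N. Pads are 22 mm wide; open, the fingers measure 114 mm over their backs; the gripper's body (76 mm by 85 mm) begins 54 mm behind the grasp point. The pads swing forward as they close: fully open they stand 13 mm farther back than shut.
Start: joints at [1.139, 0.615, -0.013, 1.423, 0.008, 1.103, -0.04], TCP at [256.598, -597.177, 231.297] pointing down, gripper open.
Joint ranges: [-3.12, 3.12], [-0.3, 2.06], [-1.34, 1.32], [0.26, 2.42], [-1.36, 4.5], [0.01, 1.98], [-2.84, 2.84]. Speed limits (rad/s): [2.79, 2.79, 3.14, 3.14, 3.14, 3.14, 3.14].

## Interface

Orientations are given as a unit quaternion [w, x, y, z].
In Python, from station import r, eyes, close_job gives the robot as it stands.
- The arm moves only by the shell command python3 -m jog 'ROWS' [FORCE]. ROWS is JSON, one flat list of numbers, 7 for each row, row after row: the opening, from 0 (shut) to 1 (fully open), then the shift along the tool's x, y, z in cm, then the turn, a rotation vector about the tool's x, y, z in degrees. A call has 1 to 10 rows; each row is the pose to reach, as a shift and turn from the pose commanded when the call began, along the tool's axes at that moment; what a row does not reach only later rows make up. A row lasts 1/8 s, in which the tool goes at most 62.5 mm and 10.7 degrees, less where a joint would pass 70% of its speed; a pose out of reach is approached as far as the arm can. A call with a gripper value outside its range is refused whole. The fingers move at their own pace and stop on an object; FORCE is the grip in N (left out, the last holds). Time passes only in rows, so rows that repeat a pose let the fingers close. It gives the time, the measured TCP pose, the force and the opening at its end, in the units of the state.
- r.get_state(): the state, without advancing time (a new reading comes with each control period).
- eyes.get_image(name): name is "scene" or "top"; returns a dict with "img" (420x560x3 uint8, red, green, blue), "z_map" (420x560 float32, mm along the optical axis (not along the pixel's ray), 0 where there is no reading), "fov_y" (degrees; the focal length in pixels is half the picture's height over the tangent of half this angle, whatever the lens; pixels are square), "cx", "cy" (the principal point, pixels), "R" (3x3) and "t" (3): a world point X has camera coordinates R X + t. Camera axes: x right, y down, z forward; pixel columns grow to the right and rows downward; lengths in mm; the calibration is good to about 2 mm. A picture is of the moment at which its call begins.
- close_job(): hands the job in, once; it reports no verdict.
The state is a dict: "time": time; "joint_positions": joint angles; "qvel": joint speeds; "joint_torque": joint torques, N m; "eef_pos": TCP position; "eef_rot": TCP orientation; "ft_force": force on the tool from outside, world axes, zero at the start; "wrist_torque": the same for the moment, N m; "gripper_width": finger opening in mm.
Only numpy, scipy, OpenCV 4.12 (cv2) and the standard library are available. Lean on these libraries where they do the work, as an engineer would, in place of code of your own. Each camera call takes 0.05 s, during which the arm holds its last target.

## Working session

There is one attempt and no reset: what is moved stays moved. The work goes in short steps, Python scripts to look and compute and a shell command to move; the robot and the scene stay as the last step left them, time stands still between calls to the robot, and variables do not carry over. Pictures are saved under pics/ and viewed, and the job is handed in when it is done.

```bash
ls; mkdir -p pics
python3 - <<'E'
from station import r, eyes
import cv2,numpy as np
for n in("scene","top"):
    d=eyes.get_image(n); np.savez(f"/tmp/{n}.npz",**d)
    cv2.imwrite(f"pics/{n}1.png",d["img"][:,:,::-1]); print(n,d["fov_y"],d["cx"],d["cy"],d["R"],d["t"])
print(r.get_state(),r.pinch_z)
E
```

```text
pics
scene 46.69989949029572 280.49452107636375 213.08447351784042 [[ 0.48927205  0.87211747  0.00489649]
 [ 0.56315608 -0.31164275 -0.76533263]
 [-0.665934    0.37721335 -0.64361634]] [-240.51132075 -136.09557184 1404.85703804]
top 56.43006293095136 277.4491779433659 210.08625078967037 [[-0.00727877 -0.99993848 -0.00836991]
 [-0.98056254  0.00877841 -0.19601032]
 [ 0.19607174  0.00678051 -0.98056611]] [ 22.55458274 508.98511008 968.74302841]
{'time': 0.1, 'joint_positions': array([ 1.13851017,  0.61581051, -0.01260556,  1.42477657,  0.00809557,
        1.10340269, -0.04041662]), 'qvel': array([ 0.00030724, -0.0027898 , -0.0008249 , -0.00362389,  0.00115201,
        0.00034389, -0.00079016]), 'joint_torque': array([ 1.63788696e-03, -4.70378280e+01,  2.60130297e-01, -1.71569824e+01,
        1.00082517e-02,  5.84942114e-03, -4.59405697e-06]), 'eef_pos': array([ 256.30962374, -596.56532684,  230.24923876]), 'eef_rot': array([-6.31946012e-04,  8.35097108e-01, -5.50101303e-01, -9.88827323e-04]), 'ft_force': array([ 0.3535819 , -0.36228884,  0.6186858 ]), 'wrist_torque': array([-0.01089505,  0.04084602, -0.02870734]), 'gripper_width': 85.3204848328919} -18.700000000000003
```

View pics/scene1.png

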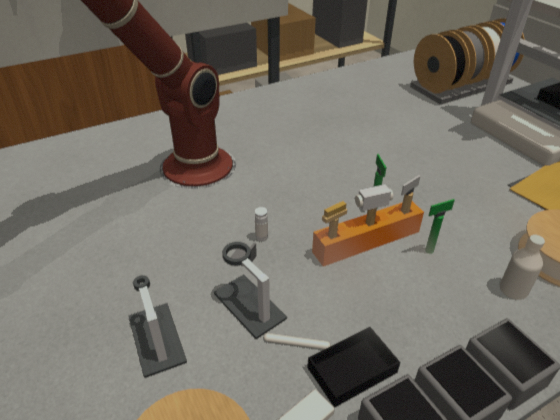

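View pics/top1.png

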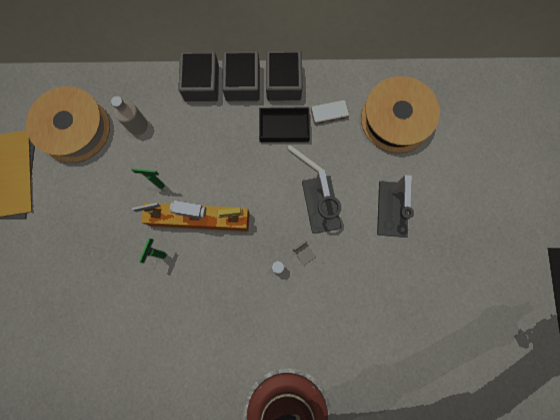

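The scene view shows the caddy with the brush (335,212), the mallet (374,198) and the scraper (410,187). Two green scraper look-alikes are at (380,165) and (440,208). The ring stands are a wide one at (238,253) and a narrow one at (142,284). In the top view the mallet is at (187,209), the wide ring at (329,207) and the narrow ring at (406,212). Only the mallet has a block head with white faces. I'll confirm that in enlarged crops and measure.

```bash
cat > h.py <<'E'
import numpy as np,cv2
def load(n): return dict(np.load(f"/tmp/{n}.npz"))
def cloud(d):
    f=210/np.tan(np.radians(d["fov_y"]/2)); z=d["z_map"].astype(float)
    v,u=np.mgrid[:z.shape[0],:z.shape[1]]
    C=np.stack([(u-d["cx"])/f*z,(v-d["cy"])/f*z,z],-1)
    W=(C-d["t"])@d["R"]; W[z==0]=np.nan
    return W
def fitcircle(P):
    A=np.c_[2*P,np.ones(len(P))]; s=np.linalg.lstsq(A,(P**2).sum(1),rcond=None)[0]
    return s[:2],np.sqrt(s[2]+s[:2]@s[:2])
E
python3 - <<'E'
from h import *
d=load("top");s=load("scene")
a=cv2.resize(d["img"][180:250,120:260],None,fx=5.5,fy=5.5,interpolation=2)[:, :780]
b=cv2.resize(s["img"][140:280,200:460],None,fx=3,fy=3,interpolation=2)
cv2.imwrite("pics/ctop.png",a[:,:,::-1]);cv2.imwrite("pics/cscene.png",b[:,:,::-1])
for n,dd in(("top",d),("scene",s)):
    W=cloud(dd); X,Y,Z=W[...,0],W[...,1],W[...,2]
    print(n,"bench z",np.nanmedian(Z[(abs(X-500)<100)&(abs(Y)<300)]))
    bx=(186,209) if n=="top" else (374,198)
    print(W[bx[1],bx[0]])
    c=W[207,329] if n=="top" else W[253,225]
    # ring
    u0,u1,v0,v1=(310,350,190,235) if n=="top" else (215,260,235,270)
    P=W[v0:v1,u0:u1].reshape(-1,3);P=P[(P[:,2]>129)&(P[:,2]<142)]
    print("ring pts",len(P),P.min(0),P.max(0),np.median(P[:,2]))
    # mallet top
    u0,u1,v0,v1=(165,212,195,225) if n=="top" else (350,400,180,215)
    P=W[v0:v1,u0:u1].reshape(-1,3);P=P[(P[:,2]>148)&(P[:,2]<162)]
    print("mallet top",len(P),P.min(0),P.max(0),np.median(P[:,2]))
    r=cv2.minAreaRect(P[:,:2].astype(np.float32));print(r)
E
```

```text
top bench z -0.08224708165142365
[493.37008821 232.19675876 151.98673944]
ring pts 241 [ 471.83562578 -132.20352552  129.03710614] [541.93981031 -79.09304192 137.61110047] 133.33821163791737
mallet top 345 [476.27660122 192.16115496 148.1197076 ] [513.41412471 269.03854382 157.36177976] 153.55593734292398
((494.4626159667969, 230.71713256835938), (80.70623779296875, 28.26630401611328), 79.01290893554688)
scene bench z 0.9798505762313627
[506.67620028 223.76296048 146.730885  ]
ring pts 378 [ 471.31850633 -132.06849411  129.03161913] [557.47728371 -76.63615303 137.69120459] 132.9903146554673
mallet top 304 [475.79918229 192.7901458  148.15789955] [514.60148123 272.57036972 157.69646349] 153.80205665193597
((495.0182189941406, 232.69635009765625), (81.60806274414062, 31.360942840576172), 80.49835205078125)
```

View pics/ctop.png

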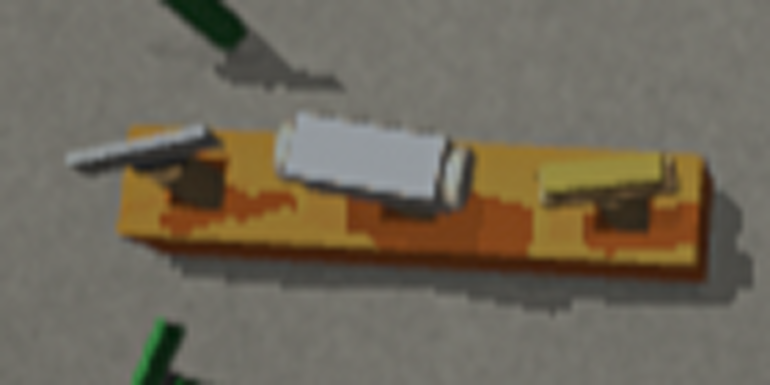

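View pics/cscene.png

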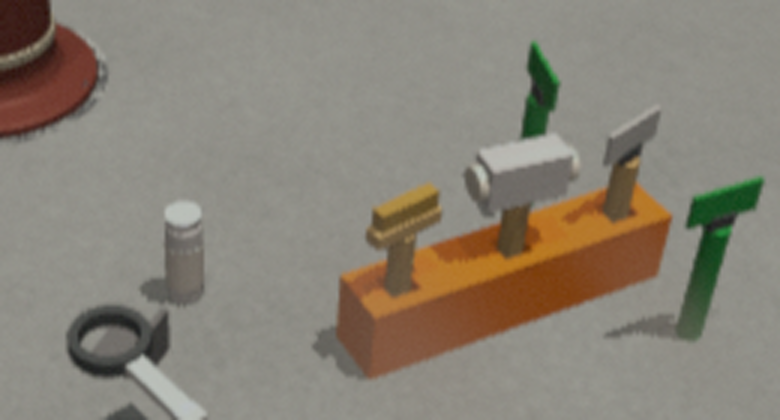

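The mallet is confirmed: grey block head with white faces in the middle well. Next I fit the ring centre as a 20–28 mm annulus in both views.

Run:
```python
from h import *
from scipy.spatial.transform import Rotation as Ro
d=load("top");s=load("scene")
for n,dd,bx in(("top",d,(300,360,170,240)),("scene",s,(210,275,230,280)),("topN",d,(390,425,170,240)),("sceneN",s,(125,165,265,310))):
    W=cloud(dd);u0,u1,v0,v1=bx
    P=W[v0:v1,u0:u1].reshape(-1,3);P=P[(P[:,2]>125)&(P[:,2]<142)];
    best=[]
    c0=P[:,:2].min(0);c1=P[:,:2].max(0)
    for x in np.arange(c0[0],c1[0],1):
        for y in np.arange(c0[1],c1[1],1):
            r=np.hypot(P[:,0]-x,P[:,1]-y);best.append((((r>19.5)&(r<28.5)).sum()-3*(r<18).sum(),x,y))
    best.sort(reverse=True);B=np.array(best);B=B[B[:,0]>=B[0,0]-1]
    print(n,len(P),B[0],B[:,1:].mean(0), c0,c1)
# mallet head top plane, and objects' heights around
W=np.concatenate([cloud(d).reshape(-1,3),cloud(s).reshape(-1,3)])
for nm,(x0,x1,y0,y1,z0,z1) in dict(mallet=(470,520,185,280,148,165),scr=(460,530,281,380,118,160),brush=(460,530,90,180,118,160),all=(420,640,-200,350,157,400),bottle=(380,470,-60,60,20,200)).items():
    m=(W[:,0]>x0)&(W[:,0]<x1)&(W[:,1]>y0)&(W[:,1]<y1)&(W[:,2]>z0)&(W[:,2]<z1);P=W[m]
    if len(P):print(nm,len(P),P.min(0).round(),P.max(0).round(),P.mean(0).round(1))
    if nm=="mallet":
        A=np.c_[P[:,:2]-P[:,:2].mean(0),np.ones(len(P))];print("plane",np.linalg.lstsq(A,P[:,2],rcond=None)[0])
for n,dd,p in(("g1",s,(440,208)),("g2",s,(380,165))): print(n,cloud(dd)[p[1],p[0]].round())
q=[-6.31946012e-04,8.35097108e-01,-5.50101303e-01,-9.88827323e-04]
print(Ro.from_quat(q,scalar_first=True).as_matrix().round(3))
```

```text
top 389 [ 224.          498.83562578 -106.43066929] [ 498.83562578 -106.43066929] [ 471.83562578 -132.43066929] [590.04173882 -79.09304192]
scene 572 [ 336.          499.31850633 -104.06849411] [ 499.31850633 -104.06849411] [ 471.31850633 -132.06849411] [589.77197581 -76.63615303]
topN 322 [  26.          550.22232941 -277.53959941] [ 553.72232941 -277.53959941] [ 469.22232941 -307.53959941] [ 576.97014265 -276.77783481]
sceneN 363 [  10.          553.2364157  -275.37314716] [ 541.7364157  -275.37314716] [ 469.2364157  -303.37314716] [ 553.79805929 -274.99157768]
mallet 649 [476. 192. 148.] [515. 273. 158.] [495.2 231.2 153.4]
plane [-2.33411172e-02  1.79905524e-02  1.53443576e+02]
scr 335 [492. 302. 118.] [510. 366. 153.] [501.2 331.5 138. ]
brush 517 [478. 103. 118.] [500. 163. 148.] [490.  131.2 135.6]
all 11 [485. 203. 157.] [512. 260. 158.] [501.8 238.5 157.2]
bottle 100 [404. -55.  20.] [429. -19.  45.] [415.8 -33.2  36.6]
g1 [591. 340. 133.]
g2 [398. 328. 134.]
[[ 0.395 -0.919 -0.001]
 [-0.919 -0.395  0.002]
 [-0.002  0.    -1.   ]]
```

Measured positions:
- Mallet head centre (495, 231.5), top at about 154, jaw direction about −10°.
- Wider ring centre (499, −105), top at about 133–135.

Sizes and heights match the description. First I move to a waypoint and turn the tool.

```bash
python3 -m jog '[1,-29,-38,0,0,0,-56.7, 1,-29,-38,0,0,0,-56.7, 1,-29,-38,0,0,0,-56.7, 1,-29,-38,0,0,0,-56.7, 1,-29,-38,0,0,0,-56.7, 1,-29,-38,0,0,0,-56.7, 1,-29,-38,0,0,0,-56.7, 1,-29,-38,0,0,0,-56.7, 1,-29,-38,0,0,0,-56.7, 1,-29,-38,0,0,0,-56.7]' 40
cat > st.py <<'E'
from station import r
from scipy.spatial.transform import Rotation as Ro
import numpy as np,sys
s=r.get_state();R=Ro.from_quat(s["eef_rot"],scalar_first=True).as_matrix()
print(s["time"],s["eef_pos"].round(1),s["gripper_width"],s["ft_force"].round(1),s["joint_positions"].round(2))
print("yaw x",np.degrees(np.arctan2(R[1,0],R[0,0])),"down",R[2,2]); 
if len(sys.argv)>3:
    t=np.array([float(a) for a in sys.argv[1:4]]);print("tool shift cm",(R.T@(t-s["eef_pos"])/10).round(2))
E
python3 st.py 495 231.5 235
```

```text
time: 1.35
eef_pos: [490.5, -181.6, 230.9]
eef_rot: [0.0, 0.996, -0.088, -0.001]
ft_force: [0.2, 1.0, -0.4]
gripper_width: 85.8
1.35 [ 490.5 -181.6  230.9] 85.78197250201873 [ 0.2  1.  -0.4] [ 0.54  0.44 -0.33  1.78  0.17  0.95 -0.04]
yaw x -10.099212076882381 down -0.9999986121452231
tool shift cm [ -6.8  -40.75  -0.44]
```

```bash
python3 -m jog '[1,-6.8,-40.75,-0.4,0,0,0, 1,-6.8,-40.75,-0.4,0,0,0, 1,-6.8,-40.75,-0.4,0,0,0, 1,-6.8,-40.75,-0.4,0,0,0, 1,-6.8,-40.75,-0.4,0,0,0, 1,-6.8,-40.75,-0.4,0,0,0, 1,-6.8,-40.75,-0.4,0,0,0, 1,-6.8,-40.75,-0.4,0,0,0, 1,-6.8,-40.75,-0.4,0,0,0]'
python3 st.py 495 231.5 122
python3 - <<'E'
from station import eyes
import cv2,numpy as np
ims=[]
for n in("scene","top"):
    d=eyes.get_image(n); np.savez(f"/tmp/{n}2.npz",**d)
    i=d["img"][:,:,::-1]; i=i[100:280,280:460] if n=="scene" else i[130:250,120:240]
    ims.append(cv2.resize(i,(390,390),interpolation=2))
cv2.imwrite("pics/over.png",np.hstack(ims))
E
```

```text
time: 2.48
eef_pos: [496.1, 229.5, 234.9]
eef_rot: [0.001, 0.996, -0.089, -0.0]
ft_force: [0.4, -0.4, -0.2]
gripper_width: 85.3
2.475 [496.1 229.5 234.9] 85.2621587532996 [ 0.4 -0.4 -0.2] [-0.21  0.48 -0.39  1.71  0.21  1.   -0.86]
yaw x -10.264416730535713 down -0.9999968239144684
tool shift cm [-0.15 -0.21 11.29]
```

View pics/over.png

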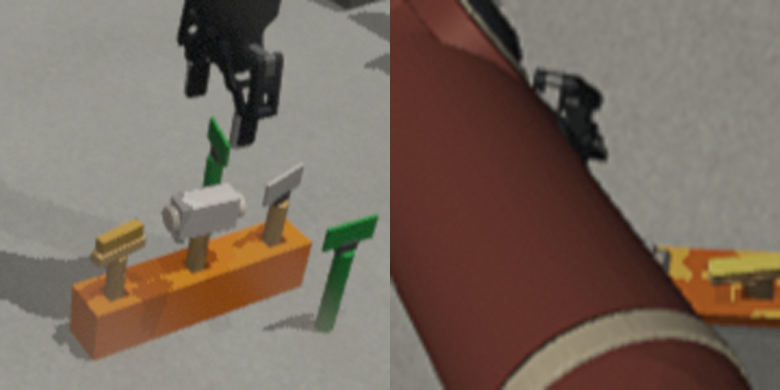

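Scene view: the mallet (crop 205,210) stands undisturbed, with the gripper above it at (230,90). The top view is blocked by the arm. I descend straddling the head, then close.

```bash
python3 -m jog '[1,-0.15,-0.2,3,0,0,0, 1,-0.15,-0.2,6,0,0,0, 1,-0.15,-0.2,8.5,0,0,0, 1,-0.15,-0.2,10,0,0,0, 1,-0.15,-0.2,11,0,0,0, 1,-0.15,-0.2,11.4,0,0,0, 1,-0.15,-0.2,11.4,0,0,0, 1,-0.15,-0.2,11.4,0,0,0]'
python3 st.py 495 231.5 120
```

```text
time: 3.58
eef_pos: [494.7, 235.0, 122.0]
eef_rot: [-0.0, 0.996, -0.088, 0.001]
ft_force: [-0.0, -0.5, 0.5]
gripper_width: 85.5
3.575 [494.7 235.  122. ] 85.47390053535392 [-0.  -0.5  0.5] [-0.26  0.61 -0.34  1.84  0.29  0.73 -0.94]
yaw x -10.044819214294938 down -0.9999988752074338
tool shift cm [0.09 0.34 0.2 ]
```

```bash
python3 -m jog '[1,0,0.3,0.1,0,0,0, 0.6,0,0.3,0.1,0,0,0, 0.3,0,0.3,0.1,0,0,0, 0,0,0.3,0.1,0,0,0, 0,0,0.3,0.1,0,0,0, 0,0,0.3,0.1,0,0,0, 0,0,0.3,0.1,0,0,0, 0,0,0.3,0.1,0,0,0]' 50
python3 st.py 495 231.5 120
```

```text
time: 4.58
eef_pos: [494.0, 231.8, 120.5]
eef_rot: [-0.0, 0.996, -0.088, 0.0]
ft_force: [1.3, 0.2, 1.0]
gripper_width: 27.7
4.575 [494.  231.8 120.5] 27.68475315226839 [1.3 0.2 1. ] [-0.26  0.61 -0.34  1.85  0.29  0.73 -0.94]
yaw x -10.047427853328761 down -0.9999996676415205
tool shift cm [0.1  0.02 0.05]
```

Gripped at 27.7 mm, which matches the 28 mm head. Lifting slowly at first, straight up 200 mm.

```bash
python3 -m jog '[0,0,0,-1,0,0,0, 0,0,0,-2.5,0,0,0, 0,0,0,-5,0,0,0, 0,0,0,-8,0,0,0, 0,0,0,-11,0,0,0, 0,0,0,-14,0,0,0, 0,0,0,-17,0,0,0, 0,0,0,-19,0,0,0, 0,0,0,-20,0,0,0, 0,0,0,-20,0,0,0]'
python3 st.py 499 -105 320
python3 - <<'E'
from station import eyes
import cv2
i=eyes.get_image("scene")["img"][:,:,::-1][60:280,260:480]
cv2.imwrite("pics/lift.png",cv2.resize(i,(590,590),interpolation=2))
E
```

```text
time: 5.82
eef_pos: [493.6, 231.7, 320.9]
eef_rot: [-0.0, 0.996, -0.088, 0.0]
ft_force: [-0.1, 0.4, -3.0]
gripper_width: 27.5
5.825 [493.6 231.7 320.9] 27.465960217306588 [-0.1  0.4 -3. ] [-0.2   0.4  -0.42  1.58  0.17  1.2  -0.82]
yaw x -10.044534612990955 down -0.9999996099502475
tool shift cm [ 6.4  33.06  0.07]
```

View pics/lift.png

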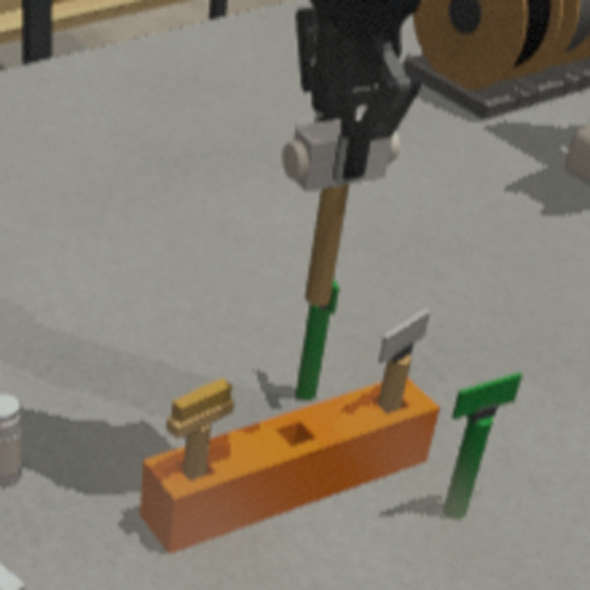

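The mallet is out (handle from (335,185) to (318,300) in the crop), and the brush and scraper are standing. Carrying it over to the ring.

```bash
python3 -m jog '[0,0.6,3,0,0,0,0, 0,1.4,7,0,0,0,0, 0,2.3,12,0,0,0,0, 0,3.3,17,0,0,0,0, 0,4.3,22,0,0,0,0, 0,5.2,27,0,0,0,0, 0,5.9,30.5,0,0,0,0, 0,6.3,32.5,0,0,0,0, 0,6.4,33,0,0,0,0, 0,6.4,33,0,0,0,0]'
python3 st.py 499 -105 320
python3 - <<'E'
from h import *
from station import eyes
ims=[]
for n in("scene","top"):
    d=eyes.get_image(n); np.savez(f"/tmp/{n}3.npz",**d)
    i=d["img"][:,:,::-1]; i=i[110:310,150:350] if n=="scene" else i[110:260,250:400]
    ims.append(cv2.resize(i,(390,390),interpolation=2))
    W=cloud(d).reshape(-1,3)
    m=(abs(W[:,0]-499)<60)&(abs(W[:,1]+105)<60)&(W[:,2]>190)&(W[:,2]<375);P=W[m]
    for z in range(190,375,10):
        q=P[(P[:,2]>=z)&(P[:,2]<z+10)]
        if len(q):print(n,z,len(q),q.min(0).round(),q.max(0).round())
cv2.imwrite("pics/ring.png",np.hstack(ims))
E
```

```text
time: 7.12
eef_pos: [498.9, -103.6, 319.7]
eef_rot: [-0.001, 0.996, -0.087, -0.001]
ft_force: [0.4, -0.0, -2.6]
gripper_width: 26.9
7.125 [ 498.9 -103.6  319.7] 26.891596633700768 [ 0.4 -0.  -2.6] [ 0.39  0.33 -0.31  1.67  0.11  1.16 -0.13]
yaw x -10.004749136796164 down -0.9999982329278819
tool shift cm [ 0.04  0.14 -0.03]
scene 200 25 [ 499. -110.  203.] [509. -94. 210.]
scene 210 41 [ 496. -110.  211.] [509. -94. 220.]
scene 220 47 [ 495. -111.  220.] [510. -93. 230.]
scene 230 43 [ 499. -111.  230.] [510. -92. 240.]
scene 240 46 [ 497. -111.  240.] [510. -94. 250.]
scene 250 49 [ 495. -110.  250.] [510. -93. 260.]
scene 260 46 [ 499. -111.  261.] [509. -92. 270.]
scene 270 51 [ 494. -110.  270.] [510. -93. 280.]
scene 280 50 [ 497. -110.  280.] [511. -94. 290.]
scene 290 51 [ 498. -110.  290.] [510. -93. 300.]
scene 300 54 [ 497. -111.  300.] [509. -91. 310.]
scene 310 78 [ 492. -135.  312.] [519. -71. 320.]
scene 320 191 [ 483. -142.  320.] [526. -63. 330.]
scene 330 249 [ 480. -143.  330.] [527. -62. 340.]
scene 340 275 [ 479. -142.  340.] [527. -61. 350.]
scene 350 238 [ 477. 
[... 164 characters left out ...]
. -93. 209.]
top 210 7 [ 490. -102.  211.] [497. -93. 219.]
top 220 9 [ 490. -103.  220.] [500. -92. 230.]
top 230 9 [ 490. -101.  230.] [501. -93. 239.]
top 240 6 [ 490. -100.  240.] [495. -94. 248.]
top 250 9 [491. -99. 253.] [500. -92. 260.]
top 260 5 [ 491. -100.  262.] [496. -93. 269.]
top 270 7 [491. -98. 270.] [497. -92. 279.]
top 280 2 [493. -95. 281.] [494. -95. 287.]
top 310 9 [ 482. -123.  314.] [490. -71. 320.]
top 320 24 [ 480. -124.  321.] [516. -62. 329.]
top 330 41 [478. -94. 330.] [518. -60. 340.]
top 340 74 [473. -93. 340.] [518. -61. 350.]
top 350 143 [474. -93. 350.] [518. -68. 356.]
top 360 14 [457. -96. 364.] [480. -84. 370.]
top 370 29 [461. -99. 370.] [478. -84. 375.]
```

View pics/ring.png

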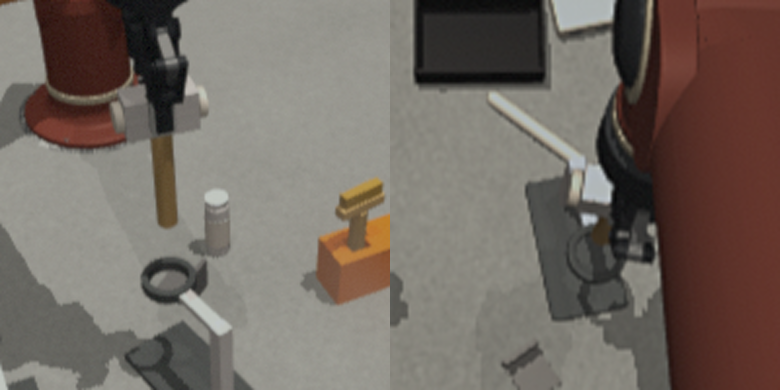

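The handle hangs vertical with its axis at about (500, −102), bottom at about z 203 and head underside at about 313. That needs a y shift of −3 mm. Then I lower it, checking partway.

```bash
python3 -m jog '[0,0,0.3,0,0,0,0, 0,0,0.3,2,0,0,0, 0,0,0.3,4,0,0,0, 0,0,0.3,6,0,0,0, 0,0,0.3,8,0,0,0, 0,0,0.3,10,0,0,0, 0,0,0.3,12,0,0,0, 0,0,0.3,13,0,0,0, 0,0,0.3,14,0,0,0, 0,0,0.3,14,0,0,0]'
python3 st.py 499 -105 141.7
python3 - <<'E'
from h import *
from station import eyes
d=eyes.get_image("scene")
i=d["img"][:,:,::-1][180:350,170:340]
cv2.imwrite("pics/in.png",cv2.resize(i,(590,590),interpolation=2))
W=cloud(d).reshape(-1,3)
m=(abs(W[:,0]-499)<60)&(abs(W[:,1]+105)<60)&(W[:,2]>139)&(W[:,2]<200);P=W[m]
for z in range(140,200,5):
    q=P[(P[:,2]>=z)&(P[:,2]<z+5)]
    if len(q):print(z,len(q),q.min(0).round(),q.max(0).round())
E
```

```text
time: 8.48
eef_pos: [498.5, -107.3, 180.0]
eef_rot: [-0.0, 0.996, -0.087, -0.0]
ft_force: [0.3, -0.4, -1.8]
gripper_width: 27.4
8.475 [ 498.5 -107.3  180. ] 27.37840180728377 [ 0.3 -0.4 -1.8] [ 0.36  0.48 -0.28  1.88  0.18  0.81 -0.19]
yaw x -10.033284168492175 down -0.9999995929725878
tool shift cm [ 0.02 -0.23  3.83]
140 15 [ 498. -114.  141.] [509. -98. 145.]
145 21 [ 499. -114.  145.] [508. -98. 150.]
150 16 [ 499. -114.  150.] [508. -97. 155.]
155 23 [ 495. -114.  155.] [510. -97. 160.]
160 17 [ 498. -114.  160.] [508. -96. 165.]
165 13 [ 501. -112.  165.] [ 508. -100.  169.]
170 4 [ 504. -137.  174.] [516. -79. 175.]
175 49 [ 495. -139.  175.] [518. -73. 180.]
180 56 [ 483. -144.  180.] [521. -67. 185.]
185 71 [ 484. -146.  185.] [524. -68. 190.]
190 87 [ 486. -146.  190.] [526. -67. 195.]
195 91 [ 478. -147.  195.] [527. -67. 200.]
```

View pics/in.png

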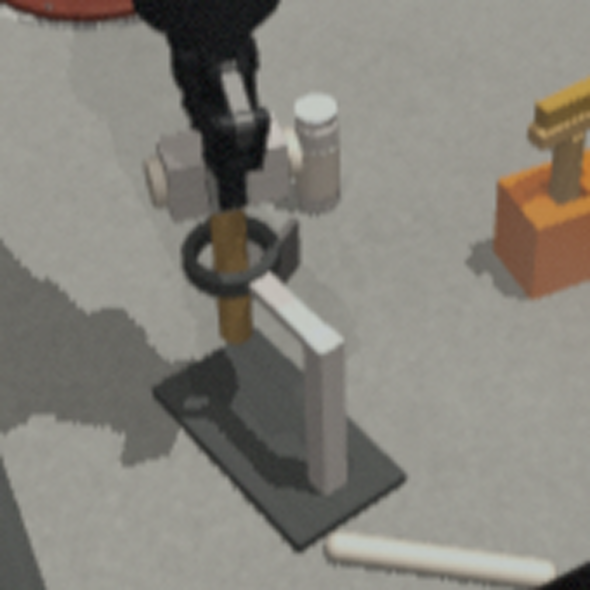

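The handle is through the ring ((230,215) to (237,340) in the crop), with about 39 mm left to go. Lowering gently.

```bash
python3 -m jog '[0,0,-0.1,1,0,0,0, 0,0,-0.1,2,0,0,0, 0,0,-0.1,2.8,0,0,0, 0,0,-0.1,3.3,0,0,0, 0,0,-0.1,3.6,0,0,0, 0,0,-0.1,3.7,0,0,0, 0,0,-0.1,3.7,0,0,0]'
python3 st.py 499 -105 141.7
```

```text
time: 9.4
eef_pos: [499.0, -106.4, 143.4]
eef_rot: [-0.0, 0.996, -0.088, 0.0]
ft_force: [0.2, 0.1, -1.9]
gripper_width: 27.4
9.4 [ 499.  -106.4  143.4] 27.400315553075078 [ 0.2  0.1 -1.9] [ 0.35  0.53 -0.27  1.92  0.2   0.72 -0.21]
yaw x -10.050159178733862 down -0.9999999351362507
tool shift cm [-0.02 -0.14  0.17]
```

```bash
python3 -m jog '[0,0,0,0.1,0,0,0, 0,0,0,0.1,0,0,0, 0,0,0,0.1,0,0,0]'; python3 -m jog '[0,0,0,0.1,0,0,0, 0,0,0,0.1,0,0,0, 0,0,0,0.1,0,0,0]'
```

```text
time: 9.78
eef_pos: [498.9, -106.4, 142.4]
eef_rot: [-0.0, 0.996, -0.088, 0.0]
ft_force: [0.0, -0.7, -3.3]
gripper_width: 27.5
time: 10.15
eef_pos: [498.8, -106.4, 141.3]
eef_rot: [-0.0, 0.996, -0.088, -0.0]
ft_force: [-0.7, 0.9, -2.5]
gripper_width: 27.5
```

```bash
python3 -m jog '[0,0,0,0.1,0,0,0, 0,0,0,0.1,0,0,0, 0,0,0,0.1,0,0,0]'
python3 - <<'E'
from h import *
from station import eyes
d=eyes.get_image("scene")
i=d["img"][:,:,::-1][200:330,180:310]
cv2.imwrite("pics/low.png",cv2.resize(i,(590,590),interpolation=2))
E
```

```text
time: 10.52
eef_pos: [498.9, -106.4, 140.5]
eef_rot: [0.0, 0.996, -0.088, 0.0]
ft_force: [-1.2, 0.0, 0.2]
gripper_width: 27.6
```

View pics/low.png

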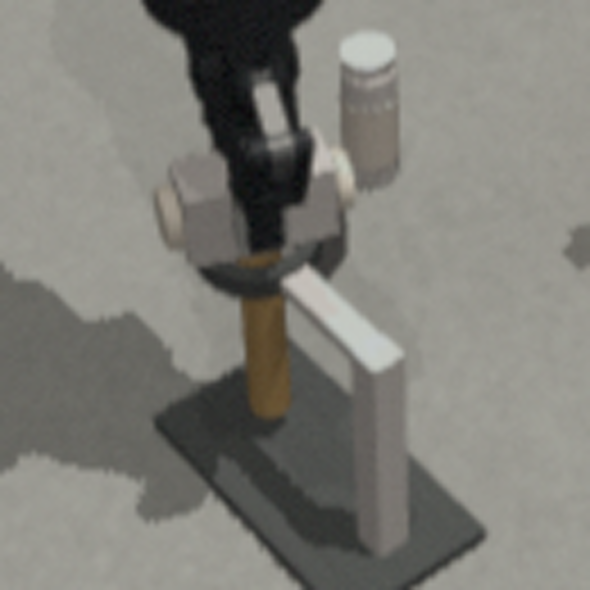

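The wrist load has gone from −2.5 to about 0 N, so the head rests on the ring. Opening, then retracting straight up.

```bash
python3 -m jog '[0.4,0,0,0,0,0,0, 0.7,0,0,0,0,0,0, 1,0,0,0,0,0,0, 1,0,0,0,0,0,0, 1,0,0,0,0,0,0, 1,0,0,0,0,0,0]' && python3 -m jog '[1,0,0,-1,0,0,0, 1,0,0,-3,0,0,0, 1,0,0,-6,0,0,0, 1,0,0,-10,0,0,0, 1,0,0,-14,0,0,0, 1,0,0,-16,0,0,0, 1,0,0,-16,0,0,0, 1,0,0,-16,0,0,0]'
python3 - <<'E'
from h import *
from station import eyes
ims=[]
for n in("scene","top"):
    d=eyes.get_image(n); i=d["img"][:,:,::-1]
    ims.append(cv2.resize(i[150:310,180:440] if n=="scene" else i[110:270,140:400],(390,240),interpolation=2) if n=="top" else cv2.resize(i[150:330,180:440],(780,540),interpolation=2)[:, :])
    W=cloud(d).reshape(-1,3)
    m=(abs(W[:,0]-499)<50)&(abs(W[:,1]+105)<50)&(W[:,2]>168)&(W[:,2]<182);P=W[m]
    if len(P)>20:
        A=np.c_[P[:,:2]-P[:,:2].mean(0),np.ones(len(P))];print(n,P.mean(0).round(1),np.linalg.lstsq(A,P[:,2],rcond=None)[0].round(3),cv2.minAreaRect(P[:,:2].astype(np.float32)))
    for nm,(x0,x1,y0,y1) in dict(scr=(460,530,281,380),brush=(460,530,90,180)).items():
        Q=W[(W[:,0]>x0)&(W[:,0]<x1)&(W[:,1]>y0)&(W[:,1]<y1)&(W[:,2]>118)&(W[:,2]<160)]
        if len(Q):print(n,nm,Q.min(0).round(),Q.max(0).round())
    m=(abs(W[:,0]-499)<50)&(abs(W[:,1]+105)<50)&(W[:,2]>20)&(W[:,2]<115);P=W[m]
    for z in range(20,115,15):
        q=P[(P[:,2]>=z)&(P[:,2]<z+15)]
        if len(q):print(n,z,len(q),q.min(0).round(),q.max(0).round())
cv2.imwrite("pics/done.png",ims[0])
E
```

```text
time: 11.32
eef_pos: [498.8, -106.4, 140.3]
eef_rot: [-0.0, 0.996, -0.088, 0.0]
ft_force: [0.4, -0.2, 0.1]
gripper_width: 85.4
time: 12.32
eef_pos: [498.1, -106.4, 299.5]
eef_rot: [-0.0, 0.996, -0.088, -0.001]
ft_force: [-0.6, -0.6, -0.5]
gripper_width: 85.2
scene [ 501.  -105.   173.5] [-6.10000e-02  1.30000e-02  1.73472e+02] ((499.15203857421875, -104.17935180664062), (79.13700103759766, 30.575021743774414), 79.97454833984375)
scene scr [493. 302. 118.] [510. 365. 153.]
scene brush [477. 103. 118.] [499. 163. 147.]
scene 20 28 [ 498. -113.   25.] [509. -97.  35.]
scene 35 46 [ 496. -114.   35.] [509. -96.  50.]
scene 50 48 [ 498. -113.   50.] [511. -95.  65.]
scene 65 50 [ 497. -113.   65.] [509. -96.  80.]
scene 80 51 [ 497. -113.   80.] [511. -96.  95.]
scene 95 19 [ 499. -113.   96.] [508. -97. 102.]
top [501.1 -93.2 173.5] [-1.00000e-03 -3.30000e-02  1.73506e+02] ((500.7811584472656, -97.81765747070312), (63.66717529296875, 28.313570022583008), 79.86556243896484)
top scr [493. 302. 119.] [509. 361. 154.]
top brush [478. 103. 118.] [498. 161. 148.]
top 20 3 [ 491. -102.   28.] [495. -96.  35.]
top 35 2 [ 490. -104.   35.] [493. -99.  37.]
top 80 7 [ 490. -113.   81.] [497. -96.  91.]
top 95 7 [ 490. -109.   96.] [494. -97. 105.]
top 110 1 [ 491. -100.  111.] [ 491. -100.  111.]
```

View pics/done.png

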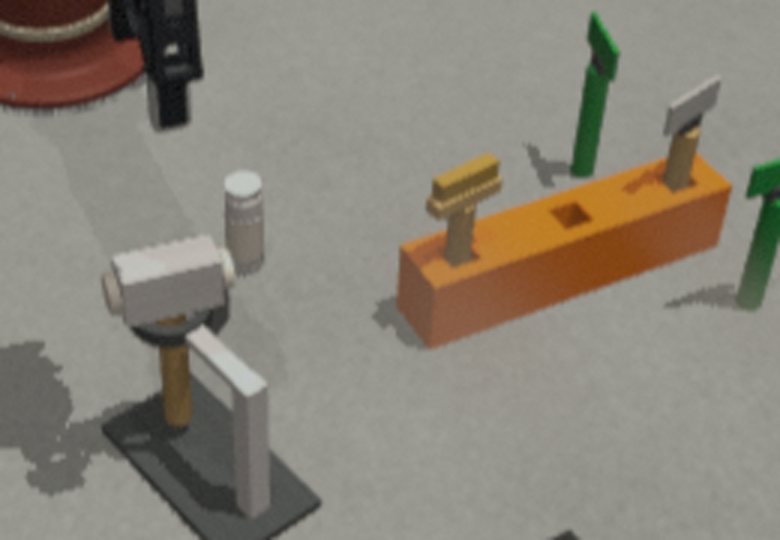

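The mallet hangs upright in the wide ring (head at crop (168,280)). Its head top rose 20.1 mm, from 153.4 to 173.5, which puts the underside at 135. The brush and scraper have not moved and the gripper is clear. Handing in.

```bash
python3 -c "
from station import close_job
print(close_job())"
```

```text
the job is handed in; nothing more can be done
None
```

The mallet is hanging in the wider ring, and I handed the job in at about 12.4 s of the 42 s allowed. I gripped it across its 28 mm head, lifted it 200 mm out of the caddy, carried it over the ring, lowered it until the wrist load dropped to about zero, released it and backed away.

**Mallet:** In the last pictures the head's underside works out at about z = 135 mm, level with the ring's top, and its centre is about 1–2 mm from the ring's axis. The handle is vertical to within measurement noise.

**Scraper and brush:** Both stand where they began, to within 1–2 mm (one 4 mm difference in the scraper's visible extent in the top view).

**Gripper:** It is clear of everything, with the fingertips about 125 mm above the head.

**Checks that disagreed:**
- **Head tilt:** the scene view's fit to the head's top gave a slope of about 3.5° along x. The top view gave about 0° along x and 2° along y. Both are noisy and within the 8° limit.
- **Head centre:** the top view put it about 7 mm off in y, because the arm covered part of the head there.

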